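# Seat a bearing housing in the corner of a drilling fence

## Robot

A 6-joint arm with a two-finger parallel gripper is mounted at the origin on the work surface. World frame = base frame: x ahead of the robot, y to its left, z up, the work surface at z = 0. Lengths are in mm, angles in rad, forces in N, time in s.
With the tool pointing down it reaches from about 375 to 900 mm from the base axis. Payload 3.1 kg.
Tool frame: the origin (TCP) lies on the front face of the gripper's body, between the roots of the fingers; the fingertips stand 73 mm ahead of it and the grasp point (between the pads) lies 54 mm ahead of it; x points along the fingers, y is the direction in which the jaws open and shut, and the axes are right-handed (so a half turn about x gives the same grasp; the last joint's range is limited). The gripper opens to 85 mm and grips with 20 to 120 N. Pads are 22 mm wide; open, the fingers measure 114 mm over their backs; the gripper's body (76 mm by 85 mm) begins 54 mm behind the grasp point. The pads swing forward as they close: fully open they stand 13 mm farther back than shut.
Start: joints at [-1.528, 0.527, 1.433, -0, 1.181, -0.178], TCP at [136.907, -609.798, 303.91] pointing down, gripper open.
Joint ranges: [-3.08, 3.08], [-0.75, 2.2], [0.22, 2.44], [-1.43, 4.57], [0, 2.65], [-2.85, 2.85]. Speed limits (rad/s): [2.79, 2.79, 3.14, 3.14, 3.14, 3.14].

## Interface

Orientations are given as a 3x3 rotation matrix whose columns are the frame's x, y, z axes.
In Python, from cell import r gives the robot as it stands.
- The arm moves only by the shell command python3 -m pendant 'ROWS' [FORCE]. ROWS is JSON, a list of rows, each an object with "dp": the shift along the tool's x, y, z in cm, a list of three; "roll": the turn about the tool's x in rad; "grip": the finger opening in cm, from 0 to 8.54. In form: [{"dp": [tx, ty, tz], "roll": roll, "grip": grip}, ...]. A call has 1 to 12 rows; each row is the pose to reach, as a shift and turn from the pose commanded when the call began, along the tool's axes at that moment; what a row does not reach only later rows make up. A row lasts 1/8 s, in which the tool goes at most 62.5 mm and 10.7 degrees, less where a joint would pass 70% of its speed; a pose out of reach is approached as far as the arm can. A call with a gripper value outside its range is refused whole. The fingers move at their own pace and stop on an object; FORCE is the grip in N (left out, the last holds). Time passes only in rows, so rows that repeat a pose let the fingers close. It gives the time, the measured TCP pose, the force and the opening at its end, in the units of the state.
- r.get_obs(): the state, without advancing time (a new reading comes with each control period).
- r.get_image(name): name is "scene" or "top"; returns a dict with "frame" (480x640x3 uint8, red, green, blue), "intrinsics" (3x3 intrinsics, pixels), "distortion" ([k1, k2, p1, p2, k3] as OpenCV has them; the pictures are not rectified), "eye" and "orientation" of the camera in the world. Camera axes: x right, y down, z forward; pixel columns grow to the right and rows downward; lengths in mm; the calibration is good to about 2 mm. A picture is of the moment at which its call begins. There is no depth.
- r.finish_job(): hands the job in, once; it reports no verdict.
Trained networks look in the newest picture that a camera, given by its name, has taken for a name from the list of things; names that differ only in an ending like _2 or _b are one class to them, and where a whole thing is asked for, a point or a joint stands for the part that bears it (a point fixed in the world has none). Each returns a list of dicts, best first, with "conf" (0 to 1); they miss things now and then, are a little off and sometimes report something else, mostly with a low value. They report only what shows in the picture. A call takes as long as a camera call.
- r.boxes_of(camera, name): "xyz" ([x, y, z] in mm, in world coordinates, good to about 4 mm: the middle of the surface that is visible of it).
- r.regions_of(camera, name): "pixels" (480x640 bool, what is visible of it).
The state is a dict: "time": time; "joints": joint angles; "joint_velocities": joint speeds; "tau": joint torques, N m; "tool_pos": TCP position; "eef_rot": TCP orientation; "force": force on the tool from outside, world axes, zero at the start; "wrist_torque": the same for the moment, N m; "finger_gap": finger opening in mm.
Only numpy, scipy, OpenCV 4.12 (cv2) and the standard library are available. Lean on these libraries where they do the work, as an engineer would, in place of code of your own. Each camera call takes 0.05 s, during which the arm holds its last target.

## Task

Push the aluminium bearing housing along the bench into the corner of the fence, so that its long back face lies flush along the steel fence and its end butts squarely against the end stop, ready to be clamped and drilled. Only push it by the sides of its rectangular base with the fingers: do not grip, lift or tip it, and keep your fingers off its finished round boss. Leave the other things on the bench where they are.

Things in the scene. Friction and masses are not known exactly. Their poses are not given: they have to be found in the camera images.
- housing: Cast aluminium bearing housing lying loose on the bench, about 0.5 to 0.9 kg: a rectangular base 92 mm (its x) by 120 mm (its y) and 22 mm tall, with a round finished boss on the middle of its top. Origin at the centre of the underside; z up. At the start its +x side (the long back face) looks roughly towards the fence and its +y end (the left end) roughly towards the end stop, turned by up to 0.35 rad (20 degrees) from square with the fence. The base is too wide to grip.
- boss: The finished round boss fixed to the middle of the housing's top: 52 mm in diameter, 26 mm tall (from 22 to 48 mm above the bench), its bore shown dark. Origin at the centre of its lower face. Not to be touched by the fingers.
- back_left (a point): Point on the housing: the back left vertical edge of its base (housing x = +46, y = +60 mm), 11 mm above the underside.
- back_right (a point): Point on the housing: the back right vertical edge of its base (housing x = +46, y = -60 mm), 11 mm above the underside.
- fence: Dark steel straight fence fixed to the bench beyond the housing, as seen from the robot: 420 mm long (its y), 26 mm tall. Origin at bench height, in the middle of its working face; the face is the plane x = 0 of this frame and looks along its -x, towards the robot; z up. Its position and yaw (up to 0.25 rad) vary.
- stop: Steel end stop fixed on the left part of the fence (fence +y side) at a varying place: a bar 30 mm wide (its y) that stands out 60 mm from the fence face towards the robot, 26 mm tall, with a clamp screw over the fence that reaches 54 mm above the bench. Origin at bench height, in the corner where its working face meets the fence face; same axes as the fence. The working face is the plane y = 0 of this frame and looks along its -y, towards the housing.
- socket: Bystander: steel wrench socket standing upright, 30 mm in diameter, 45 mm tall; origin at the centre of its underside. On the right of the bench, its place swapped at random with the other one there.
- roller_bearing: Bystander: steel bearing lying flat, 52 mm in diameter, 17 mm tall; origin at the centre of its underside. On the right of the bench, its place swapped at random with the other one there.
- oil_bottle: Bystander: grey oil bottle with a black cap, 66 mm in diameter, 190 mm tall; origin at the centre of its underside. On the left of the bench, its place swapped at random with the other one there.
- carton: Bystander: blue parts carton, 75 x 75 mm, 100 mm tall; origin at the centre of its underside. On the left of the bench, its place swapped at random with the other one there.

How it is judged (in metres and radians):
At the end, for the whole second after the job is handed in: Both back edges of the housing's base are within 3 mm of the fence face and its left end is within 3 mm of the stop's face; the housing lies flat on the bench at rest, and the robot has let go of everything (x of back_left in the frame of fence between -0.003 and 0.003 m and x of back_right in the frame of fence between -0.003 and 0.003 m and y of back_left in the frame of stop between -0.003 and 0.003 m and height (world z) of housing below 0.004 m and angle between housing's own z axis and vertical below 0.03 rad and linear speed of housing below 0.01 m/s); the robot touches nothing.
It fails at once if the housing is lifted off the bench (by more than 8 mm) or tipped (by more than 0.15 rad) (height (world z) of housing above 0.008 m or angle between housing's own z axis and vertical above 0.15 rad).
It fails at once if the fingers touch the finished boss (contact force between the fingers and boss above 1 N).
It fails at once if the socket, loose bearing, oil bottle or carton is moved by more than 15 mm or tipped (distance of any of socket, roller_bearing, oil_bottle, carton from where it was at the start of the episode above 0.015 m or angle between any of socket, roller_bearing, oil_bottle, carton's own z axis and vertical above 0.3 rad).
It also fails if it takes over 48 s, if anything falls off the work surface, if the arm or the gripper's body presses on something with over 40 N, if the wrist force passes 120 N, or if a joint passes its speed limit or range.

## Working session

There is one attempt and no reset: what is moved stays moved. The work goes in short steps, Python scripts to look and compute and a shell command to move; the robot and the scene stay as the last step left them, time stands still between calls to the robot, and variables do not carry over. Pictures are saved under pics/ and viewed, and the job is handed in when it is done.

```bash
ls; mkdir -p pics; python3 - <<'E'
from cell import r
import cv2
o=r.get_obs(); print(o)
for n in("scene","top"):
    d=r.get_image(n); cv2.imwrite(f"pics/{n}0.png",d["frame"][:,:,::-1]); print(n,d["eye"],d["orientation"],d["intrinsics"],d["distortion"])
    for t in["housing","boss","fence","stop","socket","roller_bearing","oil_bottle","carton","back_left","back_right"]:
        print(t,[(b["xyz"],round(b["conf"],2)) for b in r.boxes_of(n,t)[:2]])
E
```

```text
pics
{'time': 0.0, 'joints': array([-1.52850320e+00,  5.28490909e-01,  1.43389368e+00,  1.21846326e-05,
        1.18142619e+00, -1.78507820e-01]), 'joint_velocities': array([-6.64162279e-04, -1.24139683e-03, -1.76631260e-04,  2.36487979e-04,
       -2.02095053e-05, -1.08240563e-03]), 'tau': array([ 1.67391054e-04, -4.42351556e+01, -1.78024560e+01, -3.29948953e-04,
        8.32164427e-03, -7.40855569e-06]), 'tool_pos': array([ 136.88436747, -609.25068327,  302.92100108]), 'eef_rot': array([[-8.25206918e-05,  2.19006581e-01, -9.75723378e-01],
       [ 2.21661158e-03, -9.75720944e-01, -2.19006222e-01],
       [-9.99997540e-01, -2.18087228e-03, -4.04935356e-04]]), 'force': array([ 0.33432132, -0.32781869,  0.73952275]), 'wrist_torque': array([ 0.0015332 , -0.01372619, -0.03545294]), 'finger_gap': 85.10760562932938}
scene [1057.82116059 -582.67192974  658.48013822] [[ 0.7938077   0.37351168 -0.47995662]
 [ 0.60813116 -0.4962779   0.61958433]
 [-0.00676988 -0.78370739 -0.62109331]] [[437.62259335   0.         318.01863608]
 [  0.         437.62259335 240.85465275]
 [  0.           0.      
[... 619 characters left out ...]
66203e-02 -9.98292547e-01]] [[616.34899051   0.         310.78102879]
 [  0.         616.34899051 233.32349011]
 [  0.           0.           1.        ]] [-0.02185944  0.          0.          0.          0.        ]
housing [([565.0, -5.5, 21.7], 0.82), ([589.4, -355.6, 46.8], 0.63)]
boss [([563.3, -7.3, 46.4], 0.75), ([716.7, 148.0, 23.9], 0.5)]
fence [([735.2, -12.6, 7.8], 0.75)]
stop [([714.1, 146.1, 28.8], 0.78)]
socket [([586.4, -356.6, 46.3], 0.44)]
roller_bearing [([476.8, -324.3, 17.2], 0.71)]
oil_bottle [([604.0, 369.9, 121.9], 0.91)]
carton [([438.8, 371.0, 99.1], 0.95)]
back_left [([563.5, -7.2, 23.2], 0.67)]
back_right [([436.3, 373.0, 100.9], 0.67), ([561.9, -7.6, 23.0], 0.58)]
```

View pics/scene0.png

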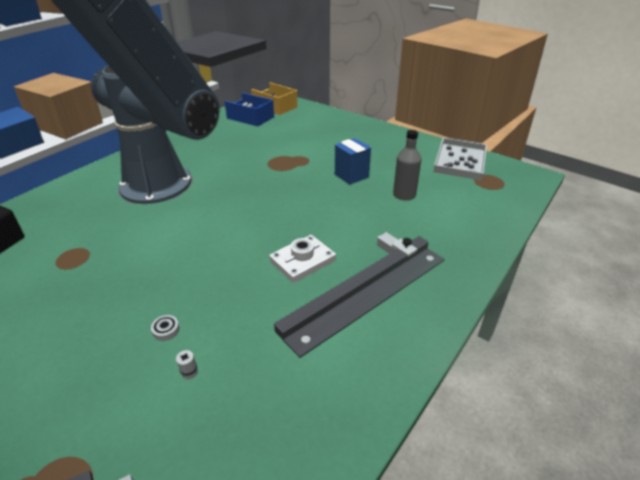

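View pics/top0.png

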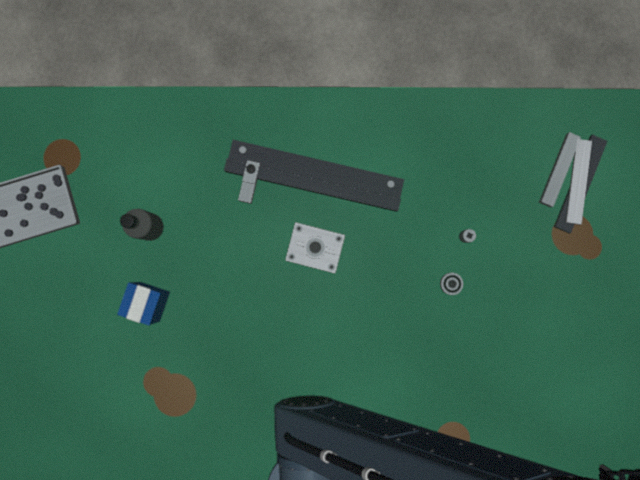

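```bash
cat > h.py <<'E'
import numpy as np, cv2
from cell import r
def unproj(d,uv,z):
    K=np.array(d["intrinsics"]);D=np.array(d["distortion"])
    p=cv2.undistortPoints(np.array(uv,float).reshape(-1,1,2),K,D).reshape(-1,2)
    ray=np.c_[p,np.ones(len(p))]@np.array(d["orientation"]).T
    e=np.array(d["eye"]); return (e+ray*((z-e[2])/ray[:,2])[:,None])[:,:2]
def proj(d,P):
    R=np.array(d["orientation"]);e=np.array(d["eye"])
    rv=cv2.Rodrigues(R.T)[0]; return cv2.projectPoints(np.array(P,float),rv,-R.T@e,np.array(d["intrinsics"]),np.array(d["distortion"]))[0].reshape(-1,2)
def mask(d,cam,name,zt):
    g=r.regions_of(cam,name)[0]; m=g["pixels"].astype(np.uint8)
    c=max(cv2.findContours(m,cv2.RETR_EXTERNAL,cv2.CHAIN_APPROX_NONE)[0],key=cv2.contourArea).reshape(-1,2)
    w=unproj(d,c,zt).astype(np.float32); return g["conf"],m,cv2.minAreaRect(w)
def zoom(d,x0,y0,x1,y1,s,fn):
    cv2.imwrite(fn,cv2.resize(d["frame"][y0:y1,x0:x1,::-1],None,fx=s,fy=s,interpolation=cv2.INTER_CUBIC))
E
python3 - <<'E'
from h import *
for cam in("top","scene"):
    d=r.get_image(cam)
    for n,z in(("housing",22),("boss",48),("fence",26),("stop",26)):
        try:
            c,m,b=mask(d,cam,n,z); print(cam,n,round(c,2),m.sum(),b, cv2.boxPoints(b).round(1).tolist())
        except Exception as e: print(n,e)
    if cam=="top": zoom(d,210,130,410,280,4,"pics/ztop.png")
    else: zoom(d,255,215,455,365,4,"pics/zsc.png")
E
```

```text
top housing 0.59 2075 ((562.2200927734375, -5.327766418457031), (121.52931213378906, 95.63349914550781), 75.00592803955078) [[500.29998779296875, -51.70000076293945], [592.7000122070312, -76.4000015258789], [624.0999755859375, 41.0], [531.7999877929688, 65.69999694824219]]
top boss 0.92 392 ((563.6941528320312, -5.253377914428711), (50.38311004638672, 48.07596206665039), 0.1648198664188385) [[538.4000244140625, 18.700000762939453], [538.5999755859375, -29.399999618530273], [589.0, -29.200000762939453], [588.7999877929688, 18.899999618530273]]
top fence 0.81 5562 ((733.2130126953125, -2.6944580078125), (418.0076904296875, 81.02935791015625), 76.69422912597656) [[645.7000122070312, -196.8000030517578], [724.5, -215.39999389648438], [820.7000122070312, 191.39999389648438], [741.9000244140625, 210.0]]
top stop 0.85 525 ((717.20849609375, 149.0476837158203), (31.980966567993164, 96.77987670898438), 81.07311248779297) [[666.9000244140625, 140.8000030517578], [762.5, 125.69999694824219], [767.5, 157.3000030517578], [671.9000244140625, 172.39999389648438]]
scene housing 0.92 1809 ((570.59057
[... 318 characters left out ...]
69165039), 37.96986389160156) [[533.2999877929688, -0.699999988079071], [580.2999877929688, -60.79999923706055], [617.2999877929688, -32.0], [570.2999877929688, 28.200000762939453]]
scene fence 0.79 6703 ((744.8193359375, -11.478485107421875), (431.839111328125, 97.2634048461914), 77.32077026367188) [[650.0, -211.5], [744.9000244140625, -232.8000030517578], [839.7000122070312, 188.5], [744.7999877929688, 209.8000030517578]]
scene stop 0.66 564 ((719.8070068359375, 146.60223388671875), (96.25617980957031, 70.86459350585938), 13.626392364501953) [[664.7000122070312, 169.6999969482422], [681.4000244140625, 100.80000305175781], [774.9000244140625, 123.5], [758.2000122070312, 192.39999389648438]]
```

View pics/ztop.png

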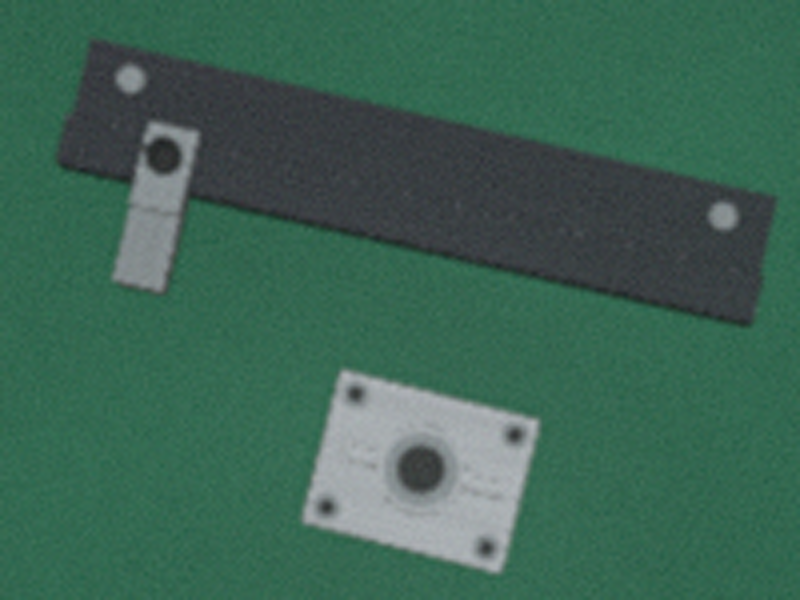

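View pics/zsc.png

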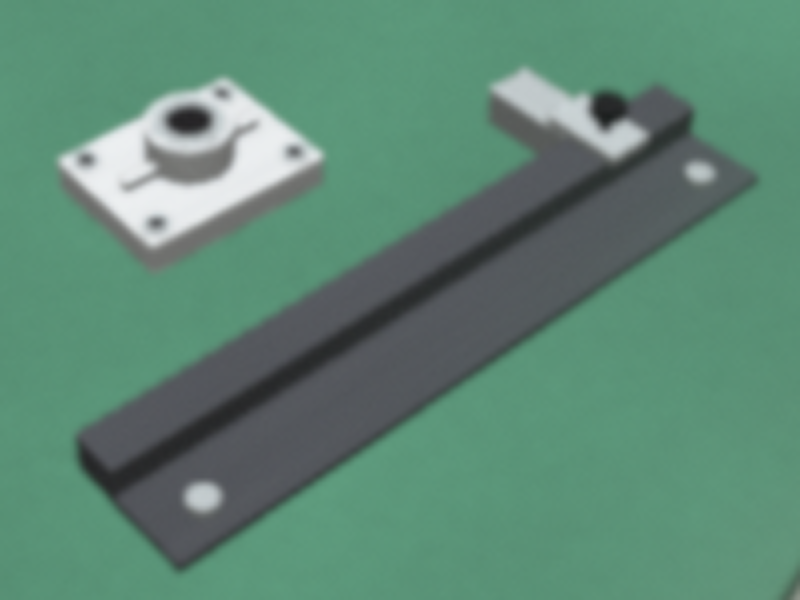

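```bash
python3 - <<'E'
from h import *
d=r.get_image("top")
f=lambda z,*p: unproj(d,(np.array(p)+.5)/4-.5+[210,130],z)
H=f(22,(342,370),(540,418),(500,573),(302,522)); print("H",H.round(1),H.mean(0))
ang=lambda a,b:np.degrees(np.arctan2(*(b-a)[::-1]))
print("long",ang(H[1],H[0]),ang(H[2],H[3]),"short",ang(H[3],H[0]),ang(H[2],H[1]))
F=f(0,(60,165),(750,325));print("F0",F,ang(F[1],F[0]))
F=f(26,(60,163),(750,320));print("F26",F,ang(F[1],F[0]))
S=f(26,(200,130),(166,292));print("S",S,ang(S[1],S[0]))
# edge fit: green vs not along face
im=d["frame"].astype(float)
E
```

```text
H [[622.6  40. ]
 [594.9 -75.7]
 [504.5 -52.4]
 [533.8  62.9]] [563.97196168  -6.2969109 ]
long 76.50614245452888 75.73609461386778 short -14.464616718030943 -14.456309769109385
F0 [[ 746.4488788   209.25900735]
 [ 651.84027378 -201.72821908]] 77.03643919214032
F26 [[ 743.45865722  205.61770553]
 [ 652.28526397 -198.07209483]] 77.27326324910631
S [[763.16028244 123.73953988]
 [667.69730426 142.83259764]] -11.310199169167626
```

```bash
cat >> h.py <<'E'
n=np.array([.975,-.223,0]);t=np.array([.223,.975,0])
def move(target,ydir=None,frm=None):
    o=r.get_obs();R=np.array(o["eef_rot"]);p=np.array(o["tool_pos"]) if frm is None else frm
    print("dp cm",(R.T@(np.array(target)-p)/10).round(2),end=" ")
    if ydir is not None:
        y=R.T@np.array(ydir); print("roll",np.arctan2(y[2],y[1]).round(3),end="")
    print()
def st():
    o=r.get_obs();print({k:np.array(o[k]).round(2).tolist() for k in("time","tool_pos","force","wrist_torque","joints","finger_gap")})
E
python3 - <<'E'
from h import *
C=np.array([564,-6.3,0])
move(C-82*n+[0,0,180],-t)
d=r.get_image("top")
# subpixel edges by gradient of redness (green bench: g - r)
im=d["frame"].astype(float); v=im[:,:,0]  # red: bench low? 
print(im[200,300],im[185,300],im[240,300])
E
```

```text
dp cm [ 12.39 -53.07 -47.49] roll 0.446
[ 50. 103.  77.] [55. 61. 64.] [164. 169. 175.]
```

```bash
python3 -m pendant '[{"dp":[12.4,-53.1,-47.5],"roll":0.446,"grip":8.5},{"dp":[12.4,-53.1,-47.5],"roll":0.446,"grip":8.5},{"dp":[12.4,-53.1,-47.5],"roll":0.446,"grip":8.5},{"dp":[12.4,-53.1,-47.5],"roll":0.446,"grip":8.5},{"dp":[12.4,-53.1,-47.5],"roll":0.446,"grip":8.5},{"dp":[12.4,-53.1,-47.5],"roll":0.446,"grip":8.5},{"dp":[12.4,-53.1,-47.5],"roll":0.446,"grip":8.5},{"dp":[12.4,-53.1,-47.5],"roll":0.446,"grip":8.5},{"dp":[12.4,-53.1,-47.5],"roll":0.446,"grip":8.5},{"dp":[12.4,-53.1,-47.5],"roll":0.446,"grip":8.5},{"dp":[12.4,-53.1,-47.5],"roll":0.446,"grip":8.5},{"dp":[12.4,-53.1,-47.5],"roll":0.446,"grip":8.5}]'
python3 - <<'E'
from h import *
st();C=np.array([564,-6.3,0])
move(C-82*n+[0,0,70],-t)
E
```

```text
time: 3.2
tool_pos: [485.4, 14.9, 179.6]
eef_rot: [[0.001, -0.22, -0.975], [-0.0, -0.975, 0.22], [-1.0, -0.0, -0.001]]
force: [0.4, -1.3, -0.2]
finger_gap: 84.9
{'time': 3.2, 'tool_pos': [485.36, 14.94, 179.6], 'force': [0.37, -1.34, -0.15], 'wrist_torque': [-0.01, 0.01, 0.05], 'joints': [-0.2, 0.55, 1.89, 0.0, 0.7, 1.59], 'finger_gap': 84.87}
dp cm [10.96  0.32  0.07] roll 0.003
```

```bash
python3 -m pendant '[{"dp":[5,0.3,0],"roll":0,"grip":8.5},{"dp":[8,0.3,0],"roll":0,"grip":8.5},{"dp":[9.5,0.3,0],"roll":0,"grip":8.5},{"dp":[10.3,0.3,0],"roll":0,"grip":8.5},{"dp":[10.3,0.3,0],"roll":0,"grip":8.5}]'
python3 - <<'E'
from h import *
st();C=np.array([564,-6.3,0])
move(C-82*n+[0,0,70],-t)
d=r.get_image("scene");zoom(d,215,150,375,290,5,"pics/s1.png");d=r.get_image("top");zoom(d,210,130,410,280,4,"pics/t1.png")
E
```

```text
time: 3.82
tool_pos: [483.7, 9.2, 77.1]
eef_rot: [[0.001, -0.224, -0.975], [-0.0, -0.975, 0.224], [-1.0, -0.0, -0.001]]
force: [-1.0, -0.4, -1.3]
finger_gap: 84.9
{'time': 3.82, 'tool_pos': [483.71, 9.19, 77.11], 'force': [-0.98, -0.37, -1.27], 'wrist_torque': [0.02, 0.06, -0.04], 'joints': [-0.21, 0.75, 1.94, 0.0, 0.45, 1.58], 'finger_gap': 84.94}
dp cm [ 0.71 -0.28  0.03] roll -0.001
```

View pics/s1.png

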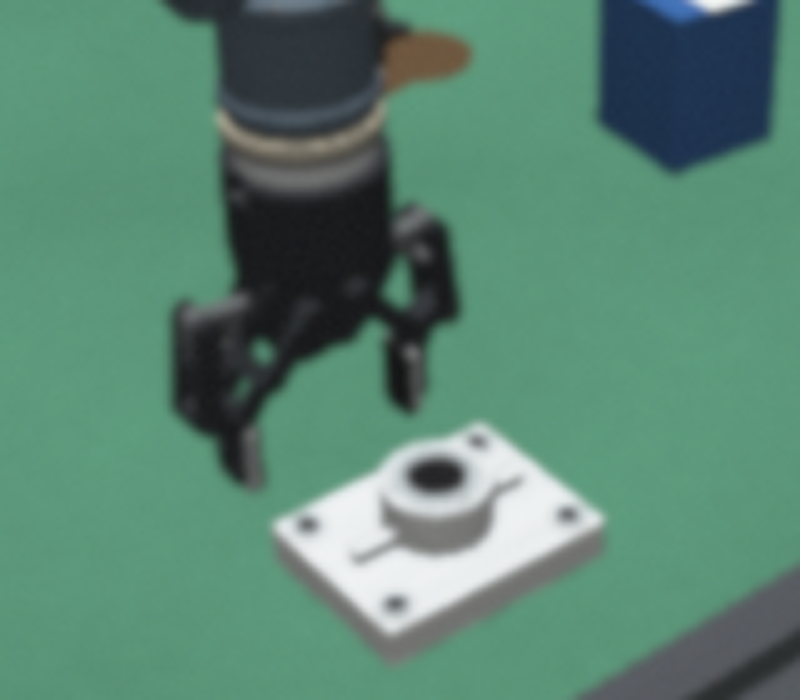

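View pics/t1.png

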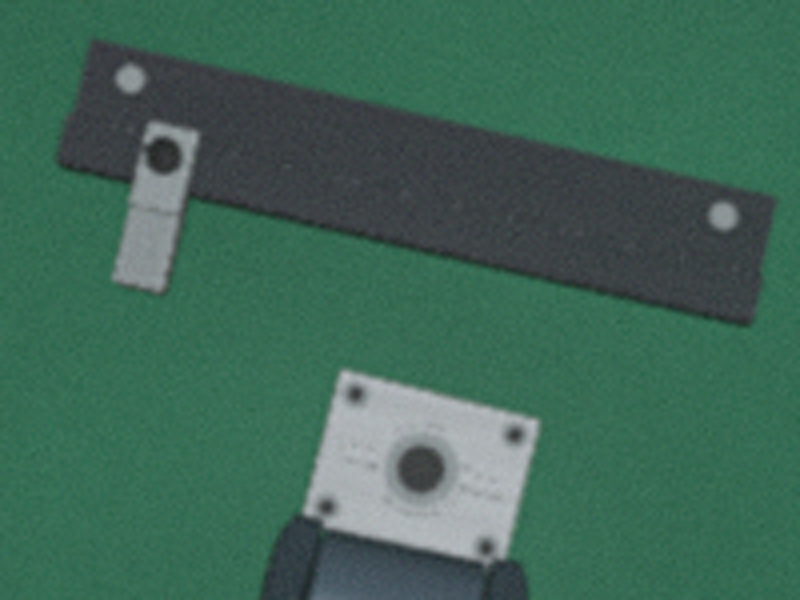

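```bash
python3 -m pendant '[{"dp":[0.8,-0.3,0],"roll":0,"grip":8.5},{"dp":[0.8,-0.3,-1],"roll":0,"grip":8.5},{"dp":[0.8,-0.3,-2],"roll":0,"grip":8.5},{"dp":[0.8,-0.3,-3],"roll":0,"grip":8.5},{"dp":[0.8,-0.3,-4],"roll":0,"grip":8.5},{"dp":[0.8,-0.3,-5],"roll":0,"grip":8.5},{"dp":[0.8,-0.3,-6],"roll":0,"grip":8.5},{"dp":[0.8,-0.3,-6],"roll":0,"grip":8.5}]'
python3 - <<'E'
from h import *
st();C=np.array([564,-6.3,0])
d=r.get_image("top");zoom(d,210,130,410,280,4,"pics/t2.png");d=r.get_image("scene");zoom(d,245,180,445,330,4,"pics/s2.png")
E
```

```text
time: 4.92
tool_pos: [545.1, -1.7, 69.0]
eef_rot: [[0.005, -0.224, -0.975], [-0.001, -0.975, 0.223], [-1.0, -0.0, -0.005]]
force: [0.3, 0.1, 0.3]
finger_gap: 85.0
{'time': 4.92, 'tool_pos': [545.11, -1.72, 69.04], 'force': [0.25, 0.12, 0.34], 'wrist_torque': [-0.0, -0.06, 0.0], 'joints': [-0.21, 0.8, 1.78, -0.0, 0.56, 1.59], 'finger_gap': 84.96}
```

View pics/t2.png

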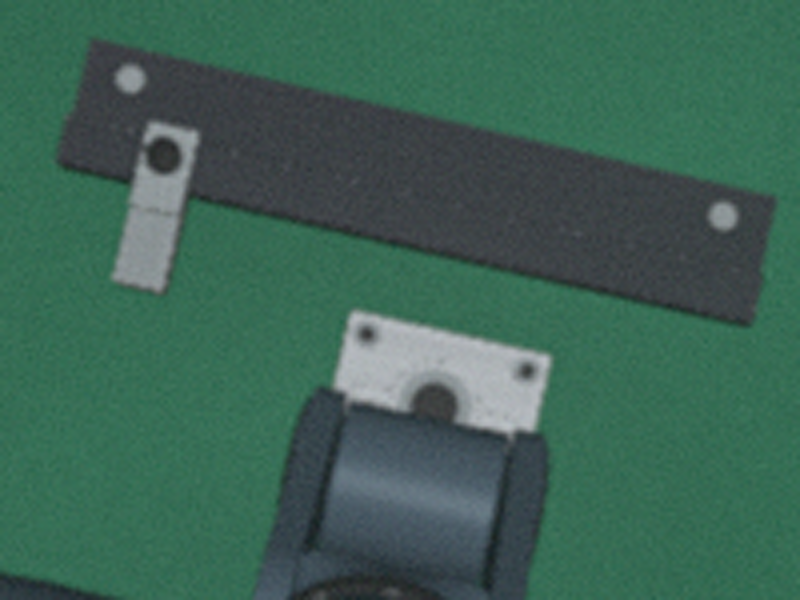

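View pics/s2.png

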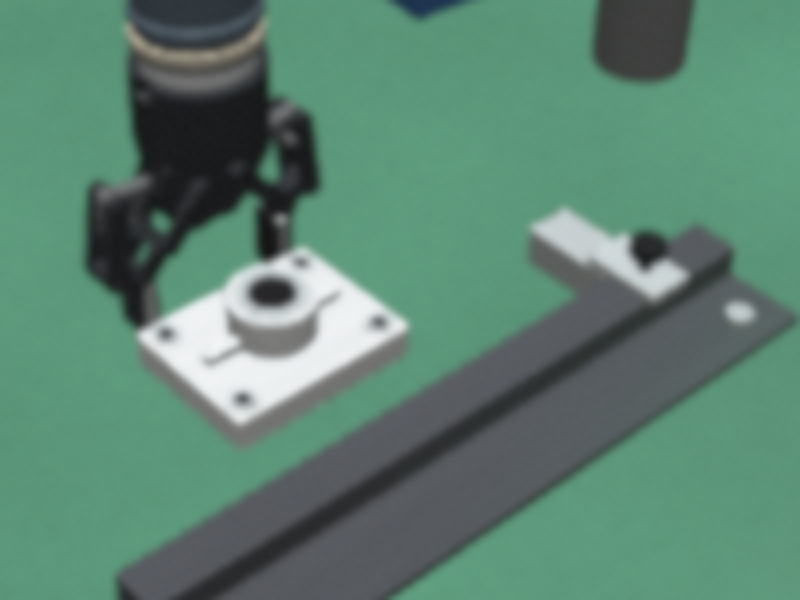

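```bash
python3 - <<'E'
from h import *
d=r.get_image("top")
f=lambda z,*p: unproj(d,(np.array(p)+.5)/4-.5+[210,130],z)
F=f(0,(60,165),(750,325)).mean(0); S=f(26,(166,292))[0]
for P in f(22,(350,312),(552,355)): print(P,"gap n",(F-P)@n[:2],"t",(S-P)@t[:2])
E
```

```text
[656.67377784  35.45551948] gap n 48.475926444376654 t 107.1508976002493
[631.78111329 -82.71065492] gap n 46.39521748606908 t 227.91398183371695
```

```bash
python3 -m pendant '[{"dp":[0,0,-1],"roll":0,"grip":8.5},{"dp":[0,0,-2],"roll":0,"grip":8.5},{"dp":[0,0,-3],"roll":0,"grip":8.5},{"dp":[0,0,-3.8],"roll":0,"grip":8.5},{"dp":[0,0,-4.2],"roll":0,"grip":8.5},{"dp":[0,0,-4.2],"roll":0,"grip":8.5}]'
python3 - <<'E'
from h import *
st()
d=r.get_image("top");zoom(d,210,130,410,280,4,"pics/t3.png");d=r.get_image("scene");zoom(d,245,180,445,330,4,"pics/s3.png")
E
```

```text
time: 5.82
tool_pos: [584.5, -10.7, 69.0]
eef_rot: [[0.002, -0.223, -0.975], [-0.0, -0.975, 0.223], [-1.0, -0.0, -0.002]]
force: [0.1, -0.0, -0.1]
finger_gap: 84.7
{'time': 5.82, 'tool_pos': [584.46, -10.71, 69.01], 'force': [0.15, -0.01, -0.06], 'wrist_torque': [0.05, 0.1, -0.03], 'joints': [-0.21, 0.82, 1.68, -0.0, 0.64, 1.59], 'finger_gap': 84.67}
```

View pics/t3.png

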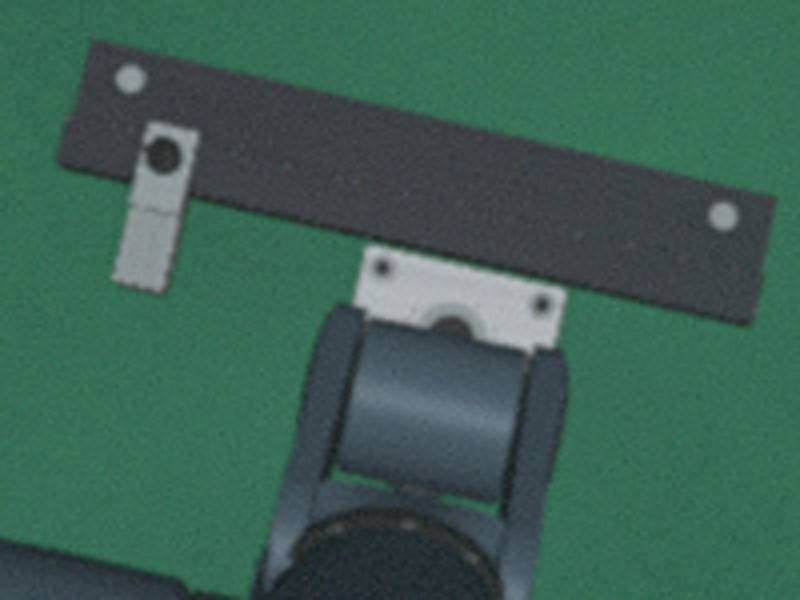

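View pics/s3.png

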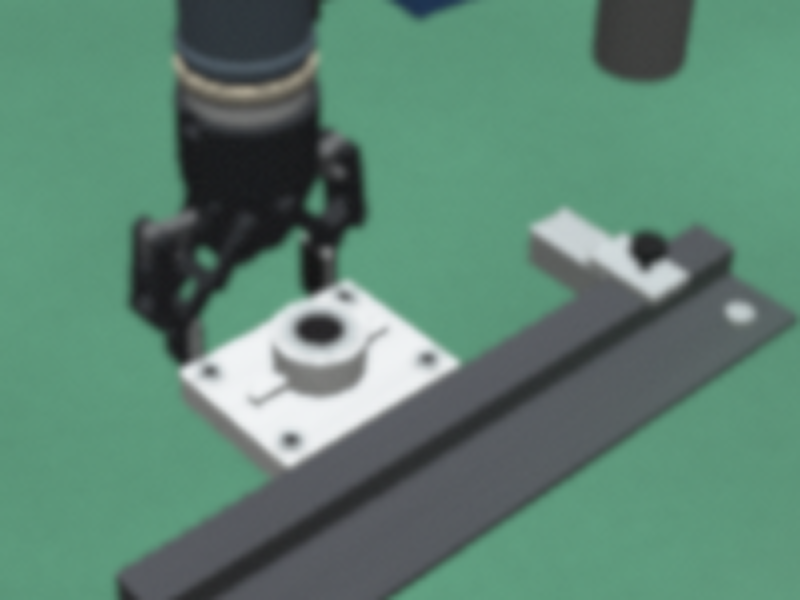

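```bash
python3 -m pendant '[{"dp":[0,0,-0.2],"roll":0,"grip":8.5},{"dp":[0,0,-0.4],"roll":0,"grip":8.5},{"dp":[0,0,-0.4],"roll":0,"grip":8.5}]';python3 -m pendant '[{"dp":[0,0,-0.1],"roll":0,"grip":8.5},{"dp":[0,0,-0.2],"roll":0,"grip":8.5},{"dp":[0,0,-0.2],"roll":0,"grip":8.5}]'
```

```text
time: 6.3
tool_pos: [586.9, -11.2, 68.9]
eef_rot: [[-0.001, -0.223, -0.975], [0.0, -0.975, 0.223], [-1.0, 0.0, 0.001]]
force: [-4.0, 1.0, 2.7]
finger_gap: 84.7
time: 6.68
tool_pos: [589.4, -11.8, 68.9]
eef_rot: [[0.0, -0.223, -0.975], [0.0, -0.975, 0.223], [-1.0, -0.0, -0.0]]
force: [-3.2, 1.3, 2.2]
finger_gap: 84.9
```

```bash
python3 -m pendant '[{"dp":[0,0,-0.1],"roll":0,"grip":8.5},{"dp":[0,0,-0.2],"roll":0,"grip":8.5},{"dp":[0,0,-0.2],"roll":0,"grip":8.5}]';python3 - <<'E'
from h import *
st()
d=r.get_image("scene");zoom(d,245,180,445,330,4,"pics/s4.png")
d=r.get_image("top");zoom(d,210,130,410,280,4,"pics/t4.png")
E
```

```text
time: 7.05
tool_pos: [589.7, -11.8, 68.8]
eef_rot: [[-0.004, -0.223, -0.975], [0.001, -0.975, 0.223], [-1.0, 0.0, 0.004]]
force: [-6.8, 1.3, 3.8]
finger_gap: 84.7
{'time': 7.05, 'tool_pos': [589.66, -11.79, 68.81], 'force': [-6.82, 1.34, 3.76], 'wrist_torque': [0.16, 0.97, -0.05], 'joints': [-0.21, 0.83, 1.66, 0.0, 0.66, 1.59], 'finger_gap': 84.74}
```

View pics/t4.png

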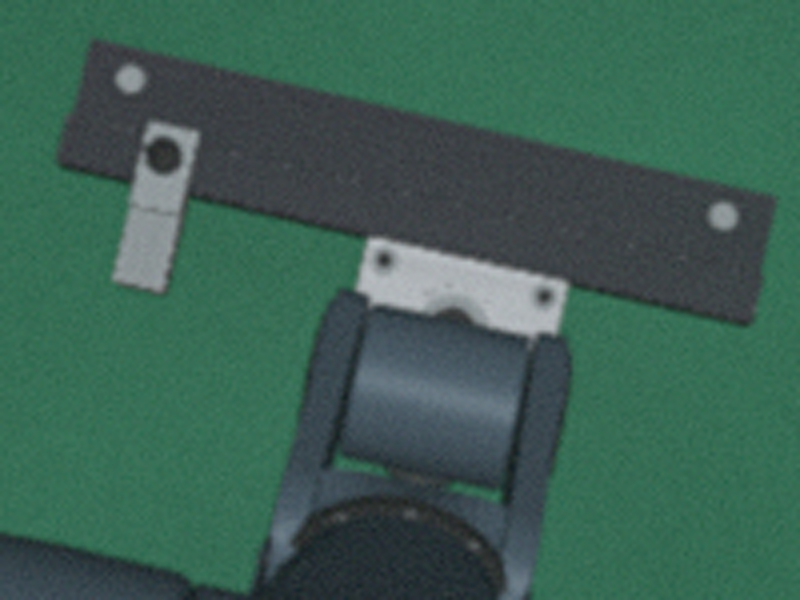

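```bash
python3 - <<'E'
from h import *
d=r.get_image("top")
f=lambda z,*p: unproj(d,(np.array(p)+.5)/4-.5+[210,130],z)
F=f(0,(60,165),(750,325)).mean(0); S=f(26,(166,292))[0]
B=f(22,(368,238),(568,283))
for P in B: print(P,"gap n",(F-P)@n[:2],"t",(S-P)@t[:2])
p=r.get_obs()["tool_pos"][:2]
C=B.mean(0)-46*n[:2]; print(C,(C-p)@n[:2],(C-p)@t[:2])
T=C-96*t[:2]
move([*T,76],None)
E
```

```text
[700.25972286  25.0872238 ] gap n 3.667500115831756 t 107.54032014733039
[674.10116798 -92.11399299] gap n 3.0362197816281795 t 227.64486425301774
[642.33044542 -23.25538459] 53.8971832901962 0.5829450487013574
dp cm [-0.74  9.54 -5.39]
```

```bash
python3 -m pendant '[{"dp":[0,0,3],"roll":0,"grip":8.5},{"dp":[-4,0,4],"roll":0,"grip":7},{"dp":[-8,2,4],"roll":-0.18,"grip":5},{"dp":[-9,7,2],"roll":-0.36,"grip":5},{"dp":[-9,9.5,-3],"roll":-0.54,"grip":5},{"dp":[-9,9.5,-5.4],"roll":-0.72,"grip":5},{"dp":[-9,9.5,-5.4],"roll":-0.9,"grip":5},{"dp":[-9,9.5,-5.4],"roll":-1.08,"grip":5},{"dp":[-9,9.5,-5.4],"roll":-1.26,"grip":5},{"dp":[-9,9.5,-5.4],"roll":-1.44,"grip":5},{"dp":[-9,9.5,-5.4],"roll":-1.571,"grip":5},{"dp":[-9,9.5,-5.4],"roll":-1.571,"grip":5}]'
python3 - <<'E'
from h import *
st(); move([642.3-96*.223,-23.3-96*.975,78],n)
d=r.get_image("scene");zoom(d,205,180,405,330,4,"pics/s5.png")
d=r.get_image("top");zoom(d,210,130,410,280,4,"pics/t5.png")
E
```

```text
time: 8.7
tool_pos: [624.3, -117.7, 159.3]
eef_rot: [[0.004, 0.974, -0.225], [-0.002, -0.225, -0.974], [-1.0, 0.004, 0.001]]
force: [0.3, -0.5, 0.0]
finger_gap: 50.4
{'time': 8.7, 'tool_pos': [624.34, -117.67, 159.31], 'force': [0.28, -0.52, 0.05], 'wrist_torque': [0.06, 0.03, -0.05], 'joints': [-0.36, 0.72, 1.52, -0.0, 0.9, -0.14], 'finger_gap': 50.41}
dp cm [ 8.13 -0.39 -0.  ] roll -0.002
```

View pics/t5.png

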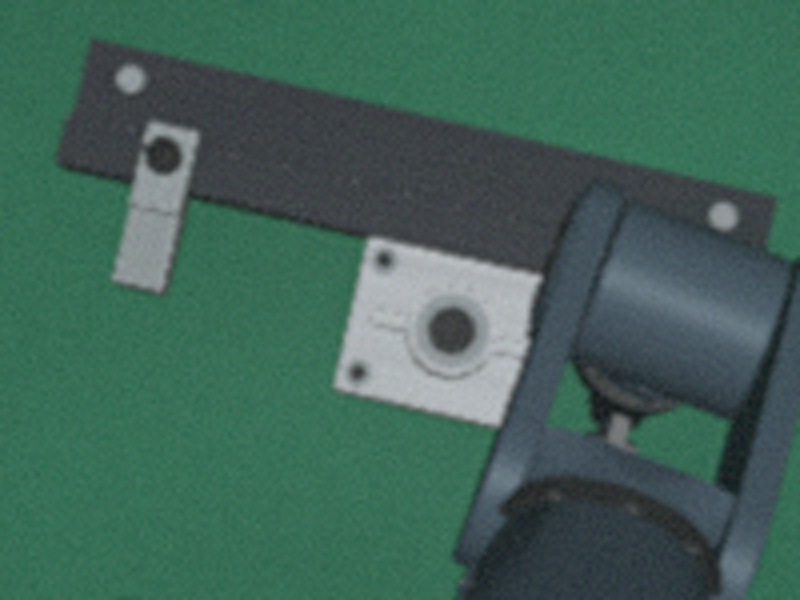

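View pics/s5.png

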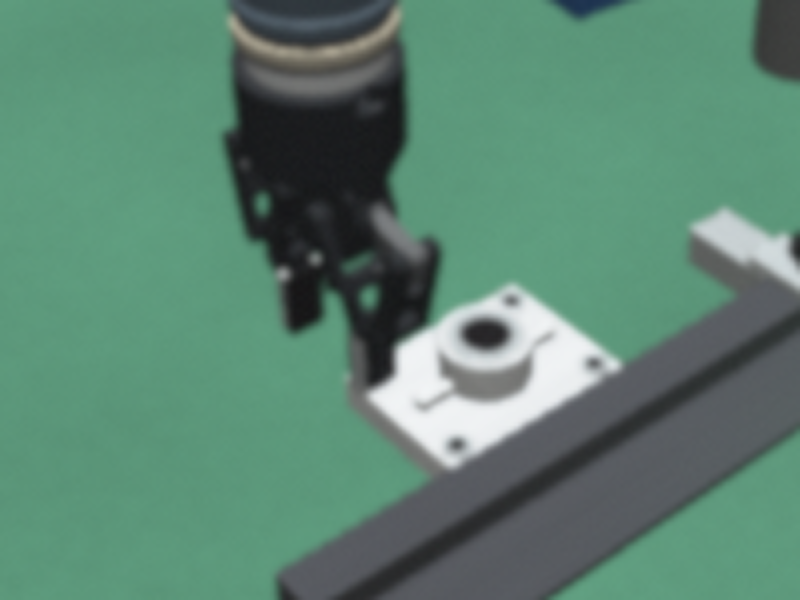

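```bash
python3 -m pendant '[{"dp":[0,-1,0],"roll":0,"grip":5},{"dp":[4,-1,0],"roll":0,"grip":5},{"dp":[6.5,-1,0],"roll":0,"grip":5},{"dp":[7.5,-1,0],"roll":0,"grip":5},{"dp":[8.1,-1,0],"roll":0,"grip":5},{"dp":[8.1,-1,0],"roll":0,"grip":5},{"dp":[8.1,-1,-1],"roll":0,"grip":5},{"dp":[8.1,-1,-2],"roll":0,"grip":5},{"dp":[8.1,-1,-3],"roll":0,"grip":5},{"dp":[8.1,-1,-4],"roll":0,"grip":5},{"dp":[8.1,-1,-4],"roll":0,"grip":5}]'
python3 - <<'E'
from h import *
st()
d=r.get_image("scene");zoom(d,225,180,425,330,4,"pics/s6.png")
d=r.get_image("top");zoom(d,210,130,410,280,4,"pics/t6.png")
E
```

```text
time: 10.18
tool_pos: [622.2, -74.5, 78.1]
eef_rot: [[0.001, 0.975, -0.222], [0.001, -0.222, -0.975], [-1.0, 0.0, -0.001]]
force: [-0.2, -0.7, 0.8]
finger_gap: 49.9
{'time': 10.18, 'tool_pos': [622.2, -74.45, 78.05], 'force': [-0.24, -0.71, 0.78], 'wrist_torque': [0.0, -0.02, 0.01], 'joints': [-0.3, 0.84, 1.56, 0.0, 0.74, -0.07], 'finger_gap': 49.91}
```

View pics/t6.png

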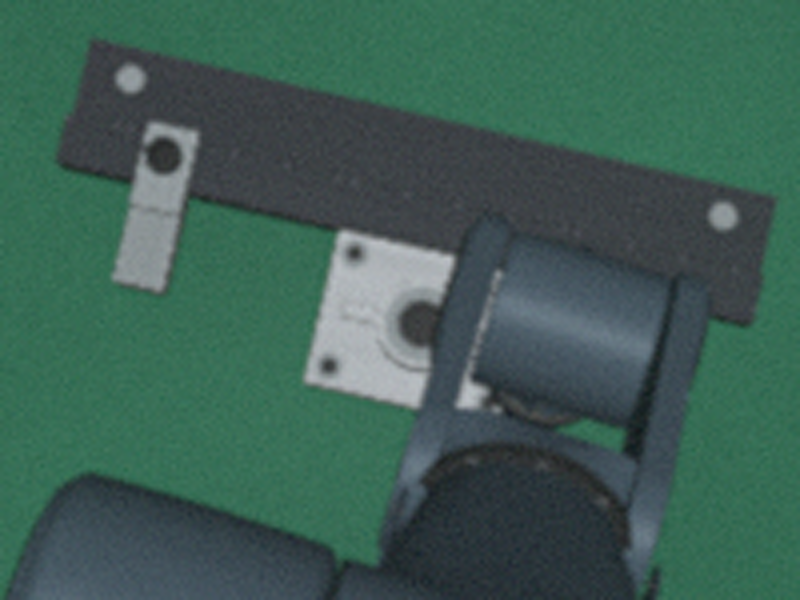

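View pics/s6.png

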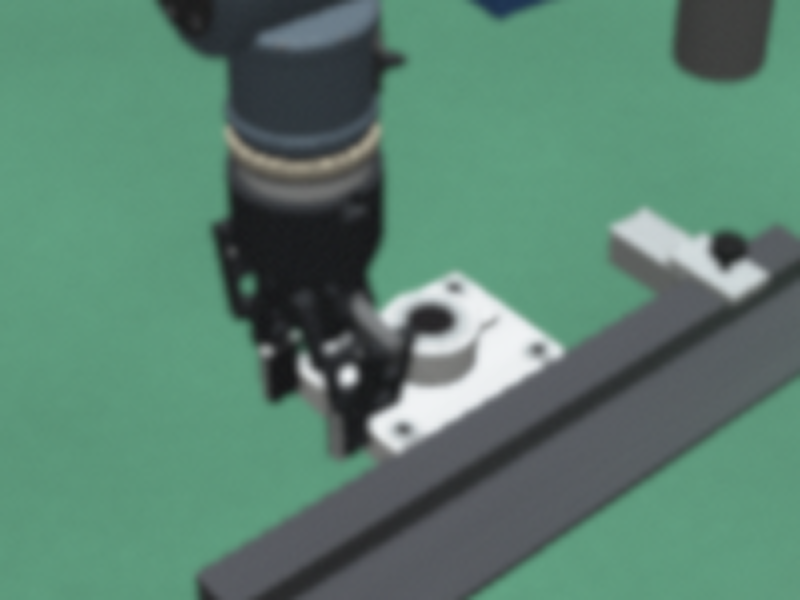

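```bash
python3 -m pendant '[{"dp":[0,0,-1],"roll":0,"grip":5},{"dp":[0,0,-2],"roll":0,"grip":5},{"dp":[0,0,-3],"roll":0,"grip":5},{"dp":[0,0,-4],"roll":0,"grip":5},{"dp":[0,0,-5],"roll":0,"grip":5},{"dp":[0,0,-6],"roll":0,"grip":5},{"dp":[0,0,-7],"roll":0,"grip":5},{"dp":[0,0,-7.6],"roll":0,"grip":5},{"dp":[0,0,-8],"roll":0,"grip":5},{"dp":[0,0,-8],"roll":0,"grip":5}]'
python3 - <<'E'
from h import *
st()
d=r.get_image("top");zoom(d,210,130,410,280,4,"pics/t7.png")
d=r.get_image("scene");zoom(d,265,180,465,330,4,"pics/s7.png")
E
```

```text
time: 11.52
tool_pos: [640.0, 2.8, 78.1]
eef_rot: [[0.001, 0.975, -0.223], [0.001, -0.223, -0.975], [-1.0, 0.001, -0.001]]
force: [-0.2, 0.1, -0.2]
finger_gap: 50.1
{'time': 11.52, 'tool_pos': [640.05, 2.82, 78.1], 'force': [-0.15, 0.12, -0.16], 'wrist_torque': [-0.04, -0.01, -0.03], 'joints': [-0.17, 0.85, 1.53, 0.0, 0.77, 0.05], 'finger_gap': 50.11}
```

View pics/t7.png

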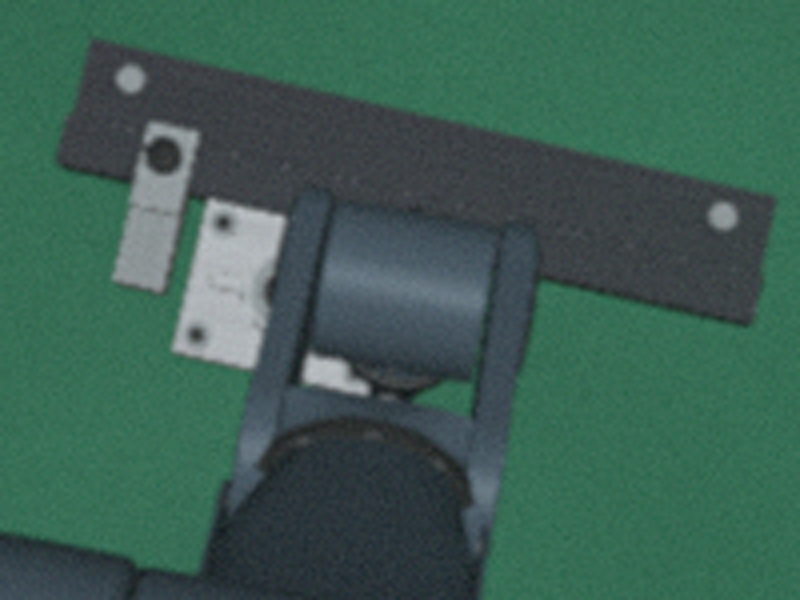

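View pics/s7.png

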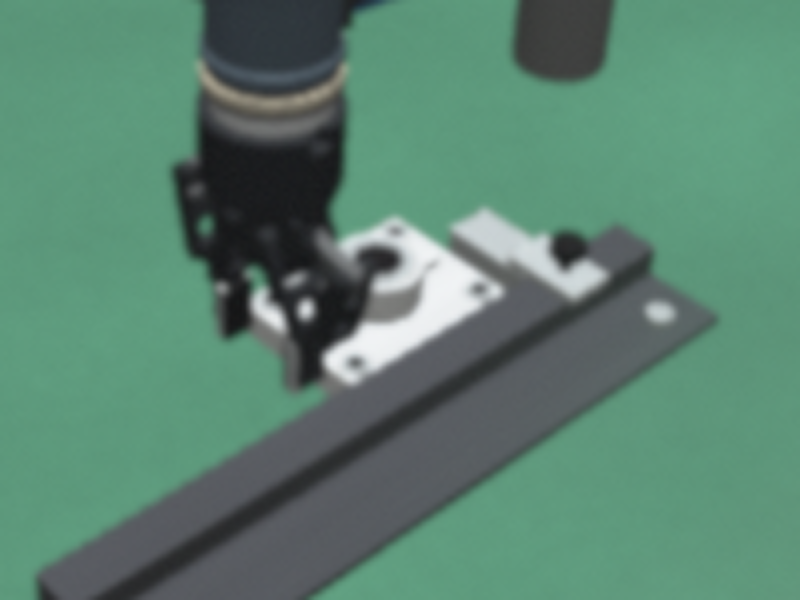

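```bash
python3 -m pendant '[{"dp":[0,0,-0.4],"roll":0,"grip":5},{"dp":[0,0,-0.8],"roll":0,"grip":5},{"dp":[0,0,-1],"roll":0,"grip":5},{"dp":[0,0,-1],"roll":0,"grip":5}]'; python3 -m pendant '[{"dp":[0,0,-0.1],"roll":0,"grip":5},{"dp":[0,0,-0.2],"roll":0,"grip":5},{"dp":[0,0,-0.2],"roll":0,"grip":5}]'
```

```text
time: 12.12
tool_pos: [642.3, 12.1, 78.2]
eef_rot: [[0.001, 0.975, -0.223], [-0.0, -0.223, -0.975], [-1.0, 0.001, -0.0]]
force: [-0.1, -2.2, 1.4]
finger_gap: 50.0
time: 12.5
tool_pos: [642.6, 13.9, 78.1]
eef_rot: [[0.001, 0.975, -0.223], [-0.0, -0.223, -0.975], [-1.0, 0.001, 0.0]]
force: [-0.9, -3.9, 2.0]
finger_gap: 50.2
```

```bash
python3 -m pendant '[{"dp":[0,0,-0.1],"roll":0,"grip":5},{"dp":[0,0,-0.2],"roll":0,"grip":5},{"dp":[0,0,-0.2],"roll":0,"grip":5}]'; python3 -m pendant '[{"dp":[0,0,-0.1],"roll":0,"grip":5},{"dp":[0,0,-0.2],"roll":0,"grip":5},{"dp":[0,0,-0.2],"roll":0,"grip":5}]'
```

```text
time: 12.88
tool_pos: [643.0, 15.9, 78.0]
eef_rot: [[0.0, 0.975, -0.223], [-0.0, -0.223, -0.975], [-1.0, 0.0, 0.0]]
force: [-0.6, -4.5, 4.3]
finger_gap: 50.2
time: 13.25
tool_pos: [643.1, 16.1, 78.0]
eef_rot: [[-0.001, 0.975, -0.223], [-0.003, -0.223, -0.975], [-1.0, -0.0, 0.003]]
force: [-2.0, -9.5, 4.4]
finger_gap: 49.8
```

```bash
python3 -m pendant '[{"dp":[0,0,-0.2],"roll":0,"grip":5},{"dp":[0,0,-0.4],"roll":0,"grip":5},{"dp":[0,0,-0.4],"roll":0,"grip":5}]'
python3 - <<'E'
from h import *
st()
d=r.get_image("top");zoom(d,210,130,410,280,4,"pics/t8.png")
d=r.get_image("scene");zoom(d,265,180,465,330,4,"pics/s8.png")
E
```

```text
time: 13.62
tool_pos: [643.3, 16.6, 78.1]
eef_rot: [[-0.003, 0.975, -0.221], [-0.008, -0.221, -0.975], [-1.0, -0.001, 0.008]]
force: [-5.9, -21.8, 4.8]
finger_gap: 50.3
{'time': 13.62, 'tool_pos': [643.28, 16.62, 78.08], 'force': [-5.94, -21.84, 4.84], 'wrist_torque': [-3.45, 0.65, -0.3], 'joints': [-0.14, 0.85, 1.52, -0.01, 0.78, 0.09], 'finger_gap': 50.35}
```

View pics/t8.png

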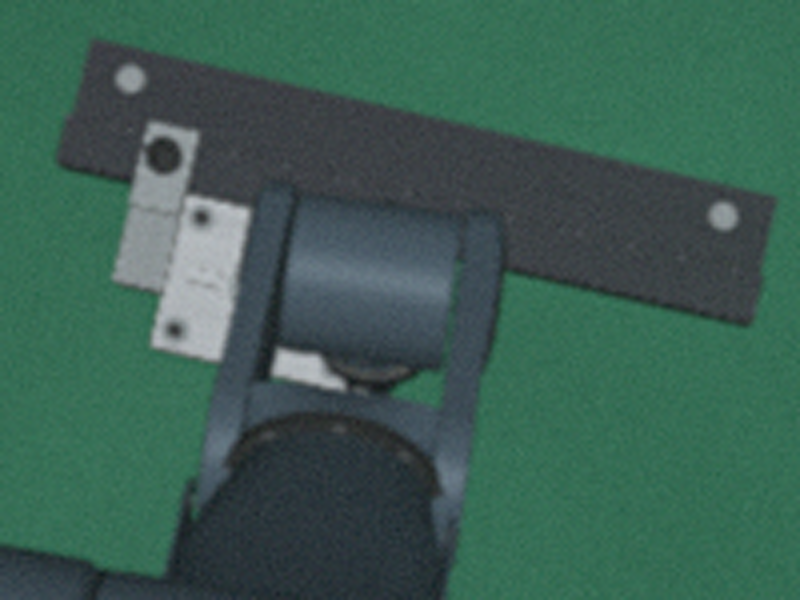

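View pics/s8.png

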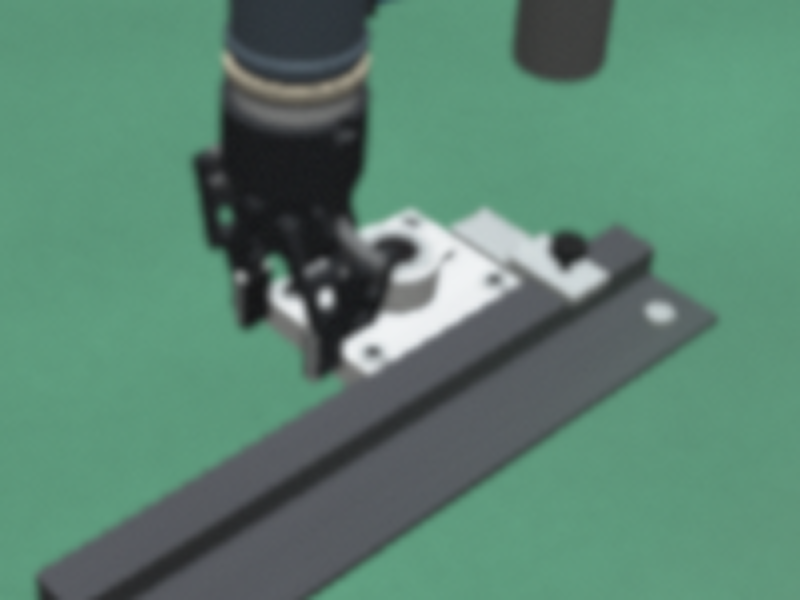

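```bash
python3 -m pendant '[{"dp":[0,0,1.5],"roll":0,"grip":5},{"dp":[0,0,3],"roll":0,"grip":5},{"dp":[-4,0,3],"roll":0,"grip":5},{"dp":[-8,-4,3],"roll":0.18,"grip":7},{"dp":[-8,-8,0],"roll":0.36,"grip":8.5},{"dp":[-8,-8,-4],"roll":0.54,"grip":8.5},{"dp":[-8,-8,-6.3],"roll":0.72,"grip":8.5},{"dp":[-8,-8,-6.3],"roll":0.9,"grip":8.5},{"dp":[-8,-8,-6.3],"roll":1.08,"grip":8.5},{"dp":[-8,-8,-6.3],"roll":1.26,"grip":8.5},{"dp":[-8,-8,-6.3],"roll":1.44,"grip":8.5},{"dp":[-8,-8,-6.3],"roll":1.571,"grip":8.5}]'
python3 - <<'E'
from h import *
st();move(n*552+t*229+[0,0,70],-t)
d=r.get_image("top");zoom(d,210,130,410,280,4,"pics/t9.png")
d=r.get_image("scene");zoom(d,265,180,465,330,4,"pics/s9.png")
E
```

```text
time: 15.22
tool_pos: [579.8, 101.7, 157.5]
eef_rot: [[-0.001, -0.227, -0.974], [0.001, -0.974, 0.227], [-1.0, -0.001, 0.001]]
force: [0.1, -0.5, 0.0]
finger_gap: 85.3
{'time': 15.22, 'tool_pos': [579.84, 101.75, 157.46], 'force': [0.15, -0.46, 0.01], 'wrist_torque': [0.03, 0.06, -0.03], 'joints': [-0.02, 0.68, 1.64, 0.0, 0.82, 1.78], 'finger_gap': 85.27}
dp cm [ 8.75 -0.05 -0.96] roll -0.005
```

View pics/t9.png

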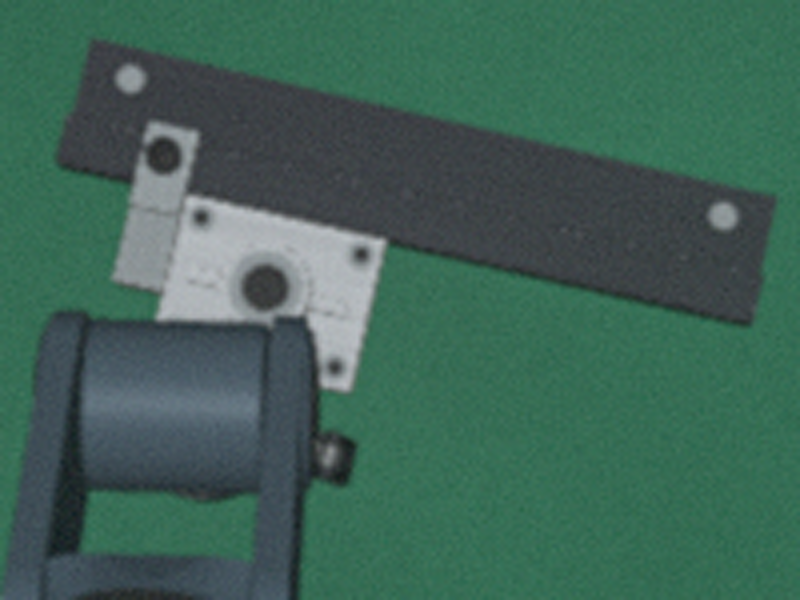

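View pics/s9.png

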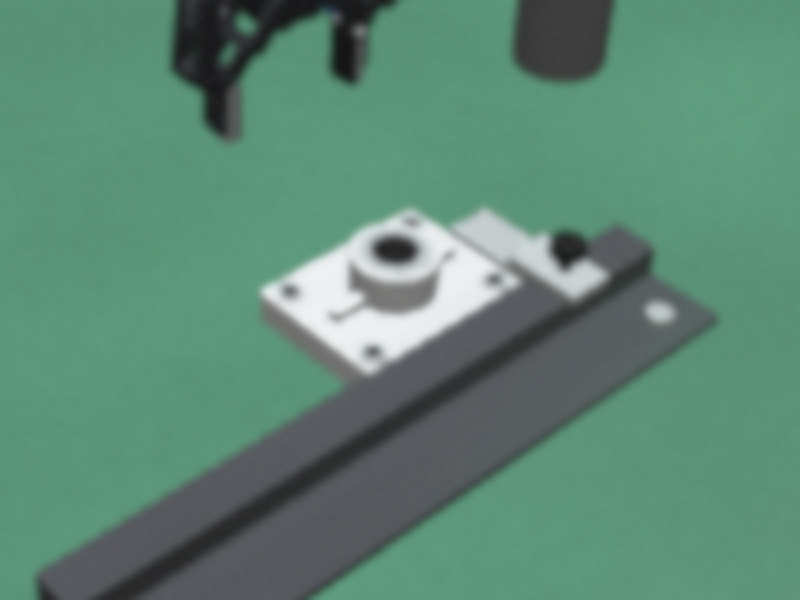

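```bash
python3 -m pendant '[{"dp":[4,0.2,-0.5],"roll":0,"grip":8.5},{"dp":[7,0.2,-0.5],"roll":0,"grip":8.5},{"dp":[8.3,0.2,-0.5],"roll":0,"grip":8.5},{"dp":[8.8,0.2,-0.5],"roll":0,"grip":8.5},{"dp":[8.8,0.2,-1.5],"roll":0,"grip":8.5},{"dp":[8.8,0.2,-2.5],"roll":0,"grip":8.5},{"dp":[8.8,0.2,-3],"roll":0,"grip":8.5},{"dp":[8.8,0.2,-3.2],"roll":0,"grip":8.5},{"dp":[8.8,0.2,-3.2],"roll":0,"grip":8.5}]'
python3 - <<'E'
from h import *
st();p=r.get_obs()["tool_pos"];print(p@n,p@t)
move(n*577.6+t*227+[0,0,70],-t)
E
```

```text
time: 16.45
tool_pos: [611.1, 91.9, 70.1]
eef_rot: [[0.0, -0.223, -0.975], [0.0, -0.975, 0.223], [-1.0, -0.0, -0.0]]
force: [0.5, -0.1, -0.1]
finger_gap: 84.9
{'time': 16.45, 'tool_pos': [611.07, 91.93, 70.09], 'force': [0.49, -0.05, -0.1], 'wrist_torque': [0.03, -0.06, -0.01], 'joints': [-0.03, 0.84, 1.59, 0.0, 0.71, 1.76], 'finger_gap': 84.92}
575.2912398626424 225.89649997971918
dp cm [ 0.01 -0.12 -0.25] roll -0.0
```

```bash
python3 -m pendant '[{"dp":[0,0,-0.1],"roll":0,"grip":8.5},{"dp":[0,0,-0.3],"roll":0,"grip":8.5},{"dp":[0,0,-0.3],"roll":0,"grip":8.5}]'; python3 -m pendant '[{"dp":[0,0,-0.1],"roll":0,"grip":8.5},{"dp":[0,0,-0.3],"roll":0,"grip":8.5},{"dp":[0,0,-0.3],"roll":0,"grip":8.5}]'
python3 - <<'E'
from h import *
st();p=r.get_obs()["tool_pos"];print(p@n,p@t)
E
```

```text
time: 16.82
tool_pos: [613.1, 91.4, 69.8]
eef_rot: [[-0.002, -0.223, -0.975], [0.0, -0.975, 0.223], [-1.0, 0.0, 0.002]]
force: [-2.2, 1.3, 1.5]
finger_gap: 84.8
time: 17.2
tool_pos: [613.7, 91.3, 69.6]
eef_rot: [[-0.008, -0.223, -0.975], [0.001, -0.975, 0.223], [-1.0, 0.001, 0.008]]
force: [-8.1, 1.1, 5.0]
finger_gap: 84.8
{'time': 17.2, 'tool_pos': [613.67, 91.32, 69.62], 'force': [-8.12, 1.11, 5.04], 'wrist_torque': [0.26, 1.09, -0.06], 'joints': [-0.03, 0.85, 1.58, 0.0, 0.73, 1.76], 'finger_gap': 84.83}
577.9680087041386 225.8837954089555
```

```bash
python3 -m pendant '[{"dp":[0,0,-0.2],"roll":0,"grip":8.5},{"dp":[0,0,-0.5],"roll":0,"grip":8.5},{"dp":[0,0,-0.5],"roll":0,"grip":8.5},{"dp":[0,0,-0.5],"roll":0,"grip":8.5}]'
python3 - <<'E'
from h import *
st();p=r.get_obs()["tool_pos"];print(p@n,p@t)
E
python3 -m pendant '[{"dp":[0,0,1],"roll":0,"grip":8.5},{"dp":[0,0,2.5],"roll":0,"grip":8.5},{"dp":[-2,0,6],"roll":0,"grip":8.5},{"dp":[-8,0,10],"roll":0,"grip":8.5},{"dp":[-12,0,15],"roll":0,"grip":8.5},{"dp":[-12,6,18],"roll":0,"grip":8.5},{"dp":[-12,10,18],"roll":0,"grip":8.5}]'
python3 - <<'E'
from h import *
d=r.get_image("top");zoom(d,230,130,350,230,6,"pics/t10.png")
d=r.get_image("scene");zoom(d,315,210,435,300,6,"pics/s10.png")
E
```

```text
time: 17.7
tool_pos: [614.2, 91.1, 69.2]
eef_rot: [[-0.019, -0.223, -0.975], [0.002, -0.975, 0.223], [-1.0, 0.002, 0.019]]
force: [-13.8, 4.4, 10.8]
finger_gap: 85.0
{'time': 17.7, 'tool_pos': [614.24, 91.14, 69.16], 'force': [-13.78, 4.41, 10.76], 'wrist_torque': [0.49, 2.11, -0.08], 'joints': [-0.03, 0.85, 1.57, 0.0, 0.74, 1.76], 'finger_gap': 84.99}
578.5607129828178 225.836302605127
time: 18.58
tool_pos: [421.4, 32.6, 191.0]
eef_rot: [[0.001, -0.22, -0.976], [-0.0, -0.976, 0.22], [-1.0, 0.0, -0.001]]
force: [1.0, -0.2, -0.3]
finger_gap: 84.9
```

View pics/t10.png

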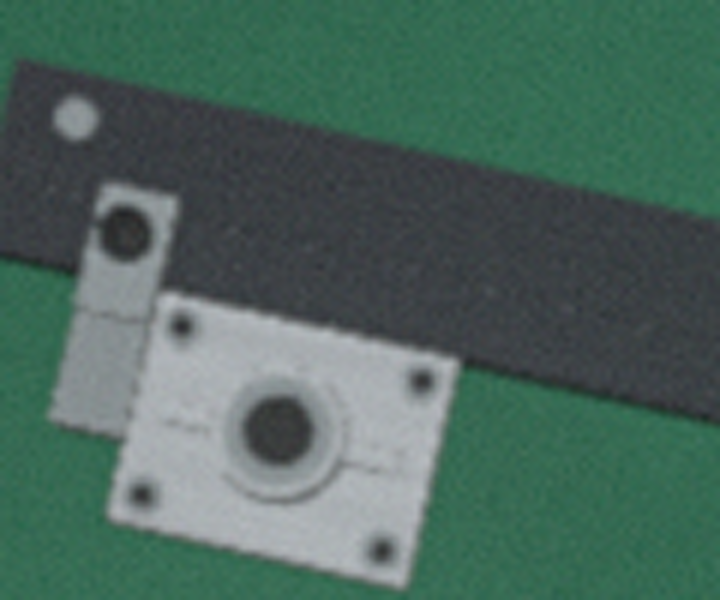

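View pics/s10.png

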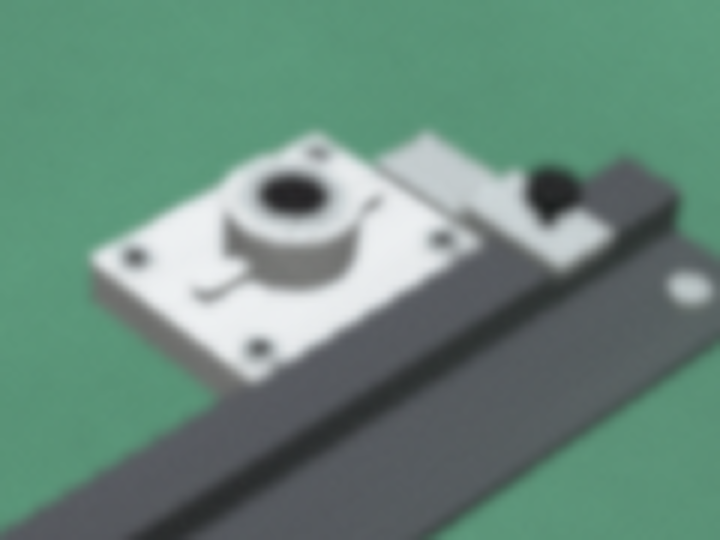

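```bash
cat > e.py <<'E'
from h import *
def edge(d,a,b,z,ch,half=5,sgn=1):
    # a,b px ends; sample perpendicular profile, find max gradient, fit line
    g=cv2.GaussianBlur(d["frame"].astype(np.float32),(0,0),0.7)
    g=g@np.array(ch,np.float32)
    a=np.array(a,float);b=np.array(b,float);u=(b-a)/np.linalg.norm(b-a);w=np.array([-u[1],u[0]])
    s=np.arange(-half,half+.01,.25);P=[]
    for k in np.linspace(0,1,40):
        q=a+(b-a)*k+s[:,None]*w
        v=cv2.remap(g,q[:,0].astype(np.float32)[None],q[:,1].astype(np.float32)[None],cv2.INTER_CUBIC)[0]
        gr=np.abs(np.gradient(v)); m=gr.argmax(); lo=max(0,m-4);sl=slice(lo,m+5)
        P.append(a+(b-a)*k+(s[sl]*gr[sl]).sum()/gr[sl].sum()*w)
    W=unproj(d,P,z).astype(np.float32)
    vx,vy,x0,y0=cv2.fitLine(W,cv2.DIST_HUBER,0,.01,.01).ravel()
    res=np.abs((W-[x0,y0])@np.array([-vy,vx])); return np.array([x0,y0]),np.array([vx,vy]),np.degrees(np.arctan2(vy,vx)),np.median(res)
E
python3 - <<'E'
from e import *
Z=lambda x,y:((x+.5)/6-.5+230,(y+.5)/6-.5+130)
d=r.get_image("top")
gm=(-.5,1,-.5)  # greenness
gr=(1,.5,1)
L={}
for nm,a,b,z,ch in(("back",Z(190,300),Z(440,354),22,gr),("left",Z(145,350),Z(113,500),22,gr),("right",Z(455,380),Z(412,570),22,gr),("front",Z(125,524),Z(395,584),22,gr),
  ("fenceR",(310,192.5),(394,211.2),0,gm),):
    L[nm]=edge(d,a,b,z,ch,4); print(nm,L[nm])
f0=L["fenceR"]
nn=np.array([np.sin(np.radians(f0[2])),-np.cos(np.radians(f0[2]))]); nn*=np.sign(nn[0])
for nm in("back","front"): print(nm,"gap mid",(f0[0]-L[nm][0])@nn)
for n1,p in(("BL",Z(157,293)),("BR",Z(460,358)),("FL",Z(108,520)),("FR",Z(408,588))): print(n1,unproj(d,[p],22))
E
```

```text
back (array([714.3748  ,  78.619804], dtype=float32), array([0.22279234, 0.9748659 ], dtype=float32), np.float32(77.1269), np.float32(0.3002381))
left (array([668.27576, 144.72453], dtype=float32), array([ 0.9623208 , -0.27191666], dtype=float32), np.float32(-15.778351), np.float32(0.37187254))
right (array([652.1369  ,  25.580025], dtype=float32), array([ 0.97471386, -0.22345679], dtype=float32), np.float32(-12.9121475), np.float32(0.34701285))
front (array([622.8362  ,  91.932884], dtype=float32), array([0.22522539, 0.9743067 ], dtype=float32), np.float32(76.983864), np.float32(0.24191833))
fenceR (array([ 671.1332  , -112.293755], dtype=float32), array([0.22729577, 0.97382575], dtype=float32), np.float32(76.86208), np.float32(0.32919317))
back gap mid 1.2840195
front gap mid 93.45271
BL [[725.25250109 132.86078765]]
BR [[699.99617764  14.2435371 ]]
FL [[636.09693116 151.22815437]]
FR [[609.86714896  34.19150361]]
```

```bash
python3 - <<'E'
from h import *
r.get_image("top")
for t_ in["socket","roller_bearing","oil_bottle","carton"]: print(t_,[(np.round(b["xyz"],1),round(b["conf"],2)) for b in r.boxes_of("top",t_)[:1]])
st(); print(r.finish_job())
E
```

```text
socket []
roller_bearing [(array([ 476.8, -323.6,   17. ]), 0.97)]
oil_bottle [(array([604.8, 370.6, 120.7]), 0.7)]
carton [(array([436.6, 370.7, 100. ]), 0.6)]
{'time': 18.98, 'tool_pos': [424.65, 32.97, 189.79], 'force': [-0.08, 0.44, -0.6], 'wrist_torque': [-0.03, -0.02, -0.05], 'joints': [-0.19, 0.48, 2.03, 0.0, 0.64, 1.61], 'finger_gap': 84.66}
the job is handed in; nothing more can be done
None
```

I pushed the housing into the corner of the fence and the end stop and handed the job in at about 19 s. `finish_job` gives no verdict, so the result rests on my own checks.

**How it was pushed:** I used the open fingers on the front side of the base to push it to the fence. I then pushed on its right end until it met the stop, at about 22 N. A last push on the front side, at about 15 N, seated it against the fence.

**Last checks:**
- **Fence:** the back edge is within 0.3° of the fence line. The picture shows a gap of about 1.3 mm, which is inside the 2 mm camera calibration. The tool also stopped hard against the housing there.
- **Stop:** no gap shows in either camera. The right end is still 10.8 mm ahead of where the tool stopped, which matches the half-width of the finger. So the last push did not shift it away from the stop.
- **One reading disagreed:** the line fitted to the left end came out 2.9° off the right end. I put that down to the bright stop bar lying alongside it; the other three edges agree with each other.
- **Robot:** it stood clear of everything at the end.
- **Other things on the bench:** the bearing, bottle and carton were found within about 3 mm of where they started. The network did not find the socket in that last look, but the tool was not near it while working.

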